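# Disarm the hall alarm

## Task

Disarm the hall alarm: press the green, then the yellow, then the blue key fully down, one at a time and letting each come back up, and never press the red panic key. Then take the orange key fob from its stand, carry it over the row of ornaments without disturbing any of them, and hold it level about 15 mm above the black reader, centred on it and lengthwise in line with its white outline, with neither the fob nor the gripper touching the console. Finish there, still holding the fob in the gripper: do not put it down or let it go.

Things in the scene. Friction and masses are not known exactly. Their poses are not given: they have to be found in the camera images.
- console: Hall alarm console, white plastic box 250 x 130 x 30 mm high, fixed on the sideboard on one side (left or right) of the plinth. Origin: centre of its underside; x along its 250 mm length, y across it, z up. The black contactless reader is at its -x end, four round coloured keys (2 x 2, centres about 52 x 54 mm apart, colours in any order) at its +x end.
- reader (a point): Centre of the reader's upper face, 36 mm above the sideboard. The reader is a black rectangle 84 mm (along x) by 52 mm (along y), with a thin white outline 64 x 36 mm, the shape of the fob. z up. The nearest keys' centres are about 104 mm away, towards +x.
- fob: Orange key fob, a block 64 mm (its x) by 34 mm (its y) by 22 mm high, with a black mark on top and a small steel loop reaching 16 mm beyond its -x end. 30 to 70 g. Origin: centre of its underside (loop not counted), z up. Either end may point to either end of the reader. At the start it lies loose on the fob stand, its underside 42 mm above the sideboard.
- fob_stand: Light wooden stand, fixed: a disc 110 mm in diameter and 12 mm high, with a block 56 mm (x) by 24 mm (y) on it up to 42 mm above the sideboard, so the fob's long sides overhang by about 5 mm. Origin: centre of its underside. On the other side of the plinth from the console.
- plinth: Fixed brown wooden board 320 mm (its x, leading away from the robot) by 110 mm (its y) by 30 mm high, between the console and the fob stand; three ornaments stand in a row along it, about 100 mm apart, in any order. Origin: centre of its underside.
- vase: White ceramic waisted vase with a blue band, loose, up to 68 mm in diameter, 100 mm high; with the plinth its rim is 130 mm above the sideboard. Origin: centre of its underside.
- bowl: Blue ceramic bowl, loose, 88 mm in diameter, 50 mm high (top 80 mm above the sideboard). Origin: centre of its underside.
- bud_pot: Brown terracotta closed bud pot, loose, up to 80 mm in diameter, 92 mm high (top 122 mm above the sideboard). Origin: centre of its underside.
- key_green_top (a point): Centre of the top of the green key's round cap, 26 mm in diameter, 52 mm above the sideboard when up; it moves with the cap. The cap stands 10 mm proud of a black round housing 42 mm in diameter.
- key_green (a joint): How far the green key is pressed straight down: 0 up, 0.006 m fully down. A spring pushes it back up: 1.5 N to start it, 5 N when fully down.
- key_yellow_top (a point): Centre of the top of the yellow key's round cap, 26 mm in diameter, 52 mm above the sideboard when up; it moves with the cap. The cap stands 10 mm proud of a black round housing 42 mm in diameter.
- key_yellow (a joint): How far the yellow key is pressed straight down: 0 up, 0.006 m fully down. A spring pushes it back up: 1.5 N to start it, 5 N when fully down.
- key_blue_top (a point): Centre of the top of the blue key's round cap, 26 mm in diameter, 52 mm above the sideboard when up; it moves with the cap. The cap stands 10 mm proud of a black round housing 42 mm in diameter.
- key_blue (a joint): How far the blue key is pressed straight down: 0 up, 0.006 m fully down. A spring pushes it back up: 1.5 N to start it, 5 N when fully down.
- key_red_top (a point): Centre of the top of the red key's round cap, 26 mm in diameter, 52 mm above the sideboard when up; it moves with the cap. The cap stands 10 mm proud of a black round housing 42 mm in diameter. This is the panic key.
- key_red (a joint): How far the red key is pressed straight down: 0 up, 0.006 m fully down. A spring pushes it back up: 1.5 N to start it, 5 N when fully down.
Mind the look-alikes: they are no part of the job. There is more than one size of the fob; the job needs the middle-sized.

How it is judged (in metres and radians):
On the way, in this order (a step that is already met when the one before it is completed fails the run):
1. the green key is pressed down (beyond 4.2 mm) while the other three are up (value of joint key_green above 0.0042 m and value of joint each of key_yellow, key_blue, key_red below 0.002 m), for 0.02 s.
2. the yellow key is pressed down (beyond 4.2 mm) while the other three are up (value of joint key_yellow above 0.0042 m and value of joint each of key_green, key_blue, key_red below 0.002 m), for 0.02 s.
3. the blue key is pressed down (beyond 4.2 mm) while the other three are up (value of joint key_blue above 0.0042 m and value of joint each of key_green, key_yellow, key_red below 0.002 m), for 0.02 s.
4. the fob passes above the row of ornaments: over the plinth, higher than 85 mm, all keys up (y of fob in the frame of plinth between -0.055 and 0.055 m and x of fob in the frame of plinth between -0.18 and 0.18 m and height (world z) of fob above 0.085 m and value of joint each of key_green, key_yellow, key_blue, key_red below 0.002 m), for 0.02 s.
At the end, for the whole second after the job is handed in: The gripper holds the fob still, underside 5 to 28 mm above the reader, centred within 10 mm, in line within 0.17 rad (either way round), level within 0.17 rad; fob and gripper do not touch the console; keys are up, ornaments within 15 mm of their start (z of fob in the frame of reader between 0.005 and 0.028 m and horizontal distance between fob and reader below 0.01 m and angle between the x axis of fob and the x axis of reader, either way round below 0.17 rad and angle between fob's own z axis and vertical below 0.17 rad and linear speed of fob below 0.02 m/s and contact force between fob and console below 0.05 N and contact force between each of the fingers, the arm and console below 0.3 N and contact force between fob and the fingers above 2 N and value of joint each of key_green, key_yellow, key_blue, key_red below 0.002 m and distance of each of vase, bowl, bud_pot from where it was at the start of the episode below 0.015 m); the arm keeps its last pose, push and grip.
It fails at once if the red panic key is pressed (beyond 3 mm) (value of joint key_red above 0.003 m).
It fails at once if the vase is shifted by more than 15 mm or tipped by more than 0.25 rad (distance of vase from where it was at the start of the episode above 0.015 m or angle between vase's own z axis and vertical above 0.25 rad).
It fails at once if the bowl is shifted by more than 15 mm or tipped by more than 0.25 rad (distance of bowl from where it was at the start of the episode above 0.015 m or angle between bowl's own z axis and vertical above 0.25 rad).
It fails at once if the bud pot is shifted by more than 15 mm or tipped by more than 0.25 rad (distance of bud_pot from where it was at the start of the episode above 0.015 m or angle between bud_pot's own z axis and vertical above 0.25 rad).
It also fails if it takes over 59 s, if anything falls off the work surface, if the arm or the gripper's body presses on something with over 40 N, if the wrist force passes 120 N, or if a joint passes its speed limit or range.

## Robot

A 7-joint arm with a two-finger parallel gripper is mounted at the origin on the work surface. World frame = base frame: x ahead of the robot, y to its left, z up, the work surface at z = 0. Lengths are in mm, angles in rad, forces in N, time in s.
With the tool pointing down it reaches from about 400 to 875 mm from the base axis. Payload 4.4 kg.
Tool frame: the origin (TCP) lies on the centre line of the jaws, within the pads' length; the fingertips stand 19 mm ahead of it and the grasp point (between the pads) is the TCP; z points along the fingers, y is the line along which they close (so a half turn about z gives the same grasp; the last joint's range is limited). The gripper opens to 85 mm and grips with 20 to 120 N. Pads are 22 mm wide; open, the fingers measure 114 mm over their backs; the gripper's body (76 mm by 85 mm) begins 54 mm behind the grasp point. The pads swing forward as they close: fully open they stand 13 mm farther back than shut.
Start: joints at [1.251, 0.628, 0.038, 1.517, -0.027, 0.996, -0.02], TCP at [163.233, -629.184, 212.013] pointing down, gripper open.
Joint ranges: [-3.06, 3.06], [-0.37, 2.12], [-1.25, 1.32], [0.18, 2.47], [-1.1, 4.24], [0.23, 1.98], [-2.94, 2.94]. Speed limits (rad/s): [2.57, 2.57, 3.14, 3.14, 3.14, 3.14, 3.14].

## Interface

Orientations are given as a unit quaternion [w, x, y, z].
In Python, from plant import monitor, optics, robot gives the robot as it stands.
- The arm moves only by the tool drive_tool, never from a script. Its argument "commands" is a list of rows, each an object with "hand": the closure, from -1 (fully open) to 1 (shut); "xyz": the shift along the tool's x, y, z in m, a list of three; "twist": the turn about the tool's z in rad. A call has 1 to 20 rows; each row shifts and turns the commanded pose from where the row before left it, along the tool's axes as they then stand; what a row does not reach is not made up. A row lasts 1/10 s, in which the tool goes at most 50 mm and 8.59 degrees, less where a joint would pass 70% of its speed; a pose out of reach is approached as far as the arm can. A call is refused whole if a number of a shift passes 0.05 or a number of a turn 0.15, either way. A call with a gripper value outside its range is refused whole. The fingers move at their own pace and stop on an object; "newtons" is the grip in N (left out, the last holds). Time passes only in rows, so rows that do not move let the fingers close. It gives the time, the measured TCP pose, the force, the opening and the grip force at its end, in the units of the state.
- monitor.state(): the state, without advancing time (a new reading comes with each control period).
- optics.get_image(name): name is "side" or "top" or "wrist"; returns the picture (480x640x3 uint8, blue, green, red); there is no depth.
- optics.get_calibration(name): a dict with "vfov" (degrees; the focal length in pixels is half the picture's height over the tangent of half this angle, whatever the lens; pixels are square), "cx", "cy" (the principal point, pixels), "rvec" (rotation vector, rad) and "tvec" (3), from world to camera coordinates, as OpenCV has them. Camera axes: x right, y down, z forward; pixel columns grow to the right and rows downward; lengths in mm; the calibration is good to about 2 mm. The wrist camera is an equidistant fisheye: a pixel r from the principal point sees the ray r / f radians off the axis. A picture is of the moment at which its call begins: read the wrist's pose just before it. get_calibration takes no time and is no camera call; for the wrist camera it gives the pose at the moment of the call.
- robot.sign_off(): hands the job in; it is judged then, once.
The state is a dict: "time": time; "q": joint angles; "joint_vel": joint speeds; "tau": joint torques, N m; "tcp_pos": TCP position; "tcp_rot": TCP orientation; "contact_force": force on the tool from outside, world axes, zero at the start; "ft_torque": the same for the moment, N m; "gripper_width": finger opening in mm; "finger_force": force on a finger pad.
Only numpy, scipy, OpenCV 4.12 (cv2) and the standard library are available. Lean on these libraries where they do the work, as an engineer would, in place of code of your own. Each camera call takes 0.05 s, during which the arm holds its last target. There are 200 camera calls.

## Working session

There is one attempt and no reset: what is moved stays moved. The work goes in short steps, Python scripts to look and compute and a tool call to move; the robot and the scene stay as the last step left them, time stands still between calls to the robot, and variables do not carry over. Pictures are saved under pics/ and viewed, at most 10 in all, crops included, and the job is handed in when it is done.

Besides the shell and the picture viewer there is one more tool, called after "Emit:" as name(argument=value, ...), one argument or row to a line, values as JSON. drive_tool: Moves the arm, as the interface text tells. Its arguments: {"type":"object","properties":{"commands":{"type":"array"},"newtons":{"type":"number"}},"required":["commands"]}

```bash
mkdir -p pics; ls
python3 - <<'E'
from plant import monitor, optics, robot
import cv2
print(monitor.state())
for n in ("top","side","wrist"):
    print(n,optics.get_calibration(n)); cv2.imwrite(f"pics/{n}0.png",optics.get_image(n))
E
```

```text
pics
{'time': 0.0, 'q': array([ 1.25120164,  0.62935432,  0.03841472,  1.5183813 , -0.02700661,
        0.9963097 , -0.01998801]), 'joint_vel': array([-2.48575895e-03,  1.13047051e-04, -8.41712220e-05,  1.75209704e-05,
        1.10124619e-04,  6.34943016e-05, -1.52266328e-03]), 'tau': array([ 1.36746810e-03, -5.63400042e+01,  1.22584954e+00, -1.93449855e+01,
        1.07720160e-02,  1.04493127e-02, -2.26574650e-05]), 'tcp_pos': array([ 163.07646038, -628.51293539,  211.07907514]), 'tcp_rot': array([-9.59724661e-04,  9.91956960e-01,  1.26571928e-01, -1.24890265e-04]), 'contact_force': array([ 0.72580562,  0.26341413, -0.10074284]), 'ft_torque': array([0.01216685, 0.02663932, 0.0269188 ]), 'finger_force': 0.0, 'gripper_width': 85.3855150898374}
top {'vfov': 48.08019655787552, 'cx': 322.5767595284217, 'cy': 243.8649355795802, 'rvec': array([ 2.12169948, -2.16495563,  0.15229507]), 'tvec': array([-16.26834653, 543.6341224 , 960.8245974 ])}
side {'vfov': 51.2003547206464, 'cx': 321.55423646494967, 'cy': 235.76695158975656, 'rvec': array([-0.02177838, -2.72546034,  1.52259127]), 'tvec': array([530.99586154,  59.66861144, 809.80552181])}
wrist {'vfov': 65.70646984690485, 'cx': 317.9692243596373, 'cy': 241.88441143918047, 'rvec': array([-2.29904671,  1.77923052,  0.25423363]), 'tvec': array([-649.66658643,  -34.97247702,  377.64372903])}
```

View pics/top0.png

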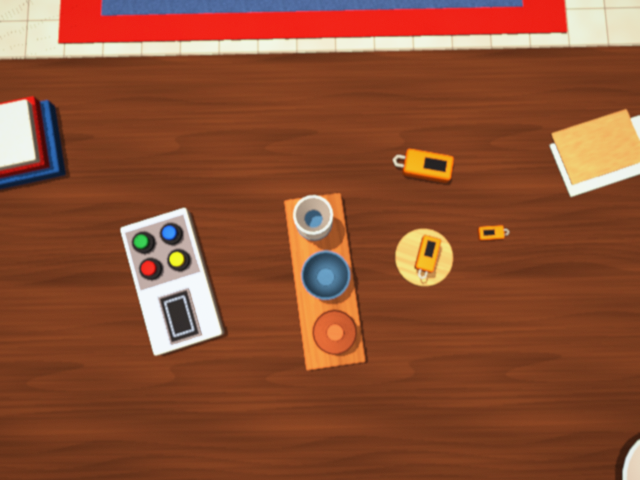

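View pics/side0.png

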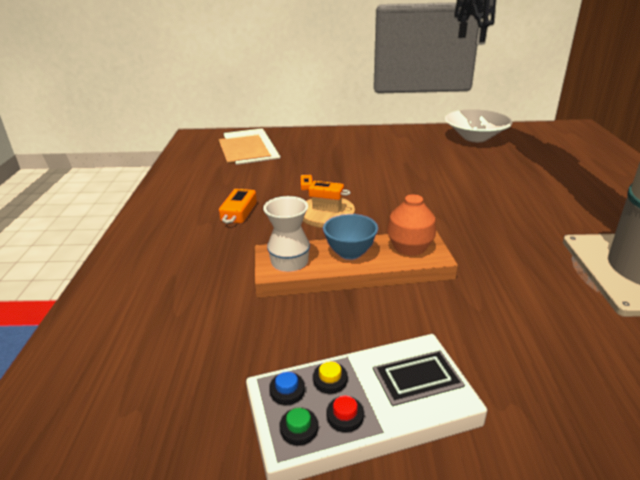

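The top view shows three orange fobs: large at (428,165) lying on the sideboard, middle at (428,255) on the round stand, and small at (492,233). I choose the one on the stand. The keys are green (142,241), blue (170,232), red (149,267) and yellow (178,259), with the reader at (180,315). The ornaments from far to near are vase, bowl and bud pot. The side view agrees.

```bash
cat > h.py <<'E'
import numpy as np, cv2
from plant import monitor, optics, robot
def ray(name,px,cal=None):
    c=cal or optics.get_calibration(name); f=240/np.tan(np.radians(c['vfov']/2))
    d=(np.array(px,float)-[c['cx'],c['cy']])/f
    if name=='wrist':
        r=np.hypot(*d); v=np.array([*(d/r*np.sin(r) if r>1e-9 else d),np.cos(r)])
    else: v=np.array([*d,1.])
    R=cv2.Rodrigues(np.array(c['rvec']))[0]
    return -R.T@np.array(c['tvec']), R.T@v
def onplane(name,px,z,cal=None):
    o,v=ray(name,px,cal); return o+v*(z-o[2])/v[2]
def tri(n1,p1,n2,p2):
    A=np.zeros((3,3));b=np.zeros(3)
    for n,p in((n1,p1),(n2,p2)):
        o,v=ray(n,p); v/=np.linalg.norm(v); P=np.eye(3)-np.outer(v,v); A+=P;b+=P@o
    return np.linalg.solve(A,b)
def blobs(img,lo,hi,amin=20,box=None):
    m=cv2.inRange(cv2.cvtColor(img,cv2.COLOR_BGR2HSV),lo,hi)
    if box: k=np.zeros_like(m); x0,y0,x1,y1=box; k[y0:y1,x0:x1]=1; m=m*k
    cs=cv2.findContours(m,cv2.RETR_EXTERNAL,cv2.CHAIN_APPROX_NONE)[0]
    out=[]
    for c in cs:
        M=cv2.moments(c)
        if M['m00']>amin: out.append((M['m00'],M['m10']/M['m00'],M['m01']/M['m00'],c))
    return sorted(out,key=lambda t:-t[0])
E
python3 - <<'E'
from h import *
np.set_printoptions(precision=1,suppress=True)
T=cv2.imread('pics/top0.png');S=cv2.imread('pics/side0.png')
C={'green':((45,120,60),(80,255,255)),'yellow':((24,150,120),(34,255,255)),'blue':((100,150,90),(125,255,255)),'red':((0,210,120),(5,255,255))}
tb=(118,205,225,355);sb=(240,335,490,470)
for k,(lo,hi) in C.items():
    a=blobs(T,lo,hi,box=tb); b=blobs(S,lo,hi,box=sb)
    a0,b0=a[0],b[0]
    print(k,[(round(t[0]),round(t[1]),round(t[2])) for t in a[:2]],(round(b0[0]),round(b0[1]),round(b0[2])),onplane('top',a0[1:3],52),onplane('side',b0[1:3],50),tri('top',a0[1:3],'side',b0[1:3]))
# fob on stand
f=blobs(T,(8,170,150),(22,255,255),box=(395,228,456,288)); print('fob',[t[:3] for t in f[:3]])
rect=cv2.minAreaRect(f[0][3]);print(rect,[onplane('top',p,64) for p in cv2.boxPoints(rect)])
# reader dark region & console
r=blobs(T,(0,0,0),(180,255,75),box=(155,285,205,345)); rr=cv2.minAreaRect(r[0][3]);print('reader',rr,onplane('top',rr[0],36),[onplane('top',p,36) for p in cv2.boxPoints(rr)])
cv2.imwrite('pics/crop1.png',np.hstack([cv2.resize(T[220:300,385:520],None,fx=3,fy=3,interpolation=2),cv2.resize(T[220:300,118:230],None,fx=3,fy=3,interpolation=2)]))
# disc, stand
d=blobs(T,(10,50,150),(24,160,255),box=(390,222,460,292)); print('stand',[t[:3] for t in d[:3]], onplane('top',d[0][1:3],12))
c=max(d,key=lambda t:t[0])[3]; print(cv2.minEnclosingCircle(c),onplane('top',cv2.minEnclosingCircle(c)[0],12))
for n,p,z in(('vase',(314,217),130),('bowl',(326,275),80),('pot',(335,331),80),('pl1',(285,199),30),('pl2',(342,194),30),('pl3',(365,362),30),('pl4',(306,370),30)): print(n,onplane('top',p,z))
E
```

```text
green [(160, 141, 241)] (488, 298, 420) [553.5 307.3  52. ] [555.4 312.   50. ] [555.  309.3  46.4]
yellow [(162, 176, 259)] (254, 330, 369) [519.1 241.5  52. ] [521.2 242.1  50. ] [520.3 242.1  49.8]
blue [(160, 169, 232)] (372, 286, 383) [569.1 255.9  52. ] [570.8 260.8  50. ] [570.7 257.5  46.3]
red [(137, 148, 268)] (422, 345, 408) [503.9 292.3  52. ] [506.  297.3  50. ] [505.2 294.2  46. ]
fob [(659.5, 427.8079353045236, 253.53121051301488)]
((427.87310791015625, 253.7823944091797), (20.71575355529785, 36.0871467590332), 14.743562698364258) [array([ 491.3, -189.6,   64. ]), array([ 554.6, -209.1,   64. ]), array([ 544.1, -245. ,   64. ]), array([ 481. , -225.2,   64. ])]
reader ((178.76153564453125, 315.79229736328125), (43.8528938293457, 26.662561416625977), 74.74488067626953) [415.9 239.1  36. ] [array([448.8, 274.1,  36. ]), array([460.8, 226.8,  36. ]), array([383.3, 204.4,  36. ]), array([371.6, 251.1,  36. ])]
stand [(2563.0, 423.52926258291063, 257.01053452984786)] [ 518.  -218.7   12. ]
((423.5750732421875, 256.9334411621094), 29.398412704467773) [ 518.2 -218.8   12. ]
vase [576.4 -13.8 130. ]
bowl [481.5 -32.3  80. ]
pot [383.4 -46.   80. ]
pl1 [632.4  42.6  30. ]
pl2 [639.8 -66.1  30. ]
pl3 [ 326. -100.   30.]
pl4 [313.8   7.5  30. ]
```

View pics/crop1.png

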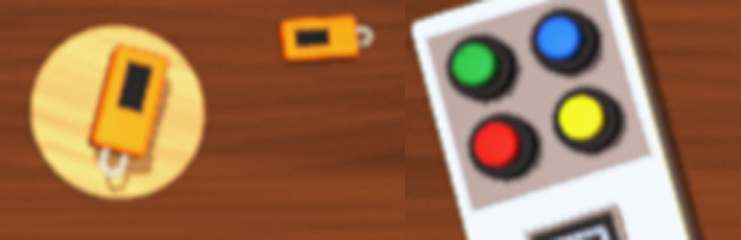

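The crop confirms it: the stand's fob, at about (118,100) in the crop, is clearly larger than the small look-alike at (320,38). It measures about 66 x 37 mm, so it is the middle size. The keys are green upper left, blue upper right, red lower left and yellow lower right. Next I fly over the stand at height for a close wrist look, closing the fingers on the way.

Emit:
drive_tool(
  commands=[
    {"hand": 1,"xyz": [0.032,-0.022,0],"twist": 0},
    {"hand": 1,"xyz": [0.032,-0.022,0],"twist": 0},
    {"hand": 1,"xyz": [0.032,-0.022,0],"twist": 0},
    {"hand": 1,"xyz": [0.032,-0.022,0],"twist": 0},
    {"hand": 1,"xyz": [0.032,-0.022,0],"twist": 0},
    {"hand": 1,"xyz": [0.032,-0.022,0],"twist": 0},
    {"hand": 1,"xyz": [0.032,-0.022,0],"twist": 0},
    {"hand": 1,"xyz": [0.032,-0.022,0],"twist": 0},
    {"hand": 1,"xyz": [0.032,-0.022,0],"twist": 0},
    {"hand": 1,"xyz": [0.032,-0.022,0],"twist": 0},
    {"hand": 1,"xyz": [0.032,-0.022,0],"twist": 0},
    {"hand": 1,"xyz": [0.032,-0.022,0],"twist": 0},
    {"hand": 1,"xyz": [0.032,-0.022,0],"twist": 0},
    {"hand": 1,"xyz": [0.032,-0.022,0],"twist": 0},
    {"hand": 1,"xyz": [0,0,0],"twist": 0},
    {"hand": 1,"xyz": [0,0,0],"twist": 0},
  ],
)

```text
time: 1.75
tcp_pos: [519.8, -217.5, 211.6]
tcp_rot: [-0.0, 0.992, 0.128, -0.0]
contact_force: [-0.8, -0.2, 1.1]
gripper_width: -0.1
finger_force: 0.0
```

```bash
cat >> h.py <<'E'
def rectworld(name,c,z,cal=None):
    """min-area rectangle of a contour after casting it onto plane z: centre, sizes, long-axis angle (deg)"""
    P=np.array([onplane(name,p,z,cal)[:2] for p in c.reshape(-1,2)],np.float32)
    (cx,cy),_,_=r=cv2.minAreaRect(P); B=cv2.boxPoints(r); e=[B[1]-B[0],B[2]-B[1]]; L=[np.linalg.norm(t) for t in e]
    d=e[int(np.argmax(L))]; return (cx,cy),sorted(L),(np.degrees(np.arctan2(d[1],d[0]))+90)%180-90
E
python3 - <<'E'
from h import *
np.set_printoptions(precision=1,suppress=True)
cal=optics.get_calibration('wrist'); W=optics.get_image('wrist'); cv2.imwrite('pics/w1.png',W)
np.save('w1cal.npy',cal,allow_pickle=True)
print(monitor.state()['tcp_pos'], ray('wrist',(320,240),cal))
for t in blobs(W,(8,150,120),(22,255,255),200)[:5]: print(t[:3],onplane('wrist',t[1:3],64,cal),rectworld('wrist',t[3],64,cal))
E
```

```text
[ 519.  -218.9  211.7] (array([ 589.4, -199.5,  372.5]), array([-0.3, -0.1, -1. ]))
(186582.5, 277.03601623946514, 178.32007735630796) [ 547.2 -175.5   64. ] ((478.6099548339844, -80.5274658203125), [np.float32(645.1636), np.float32(1134.2727)], np.float32(-56.326527))
(2734.5, 319.47205461083684, 216.08112391052597) [ 524.8 -218.    64. ] ((523.62158203125, -217.84066772460938), [np.float32(34.217953), np.float32(63.473454)], np.float32(-16.525917))
```

View pics/w1.png

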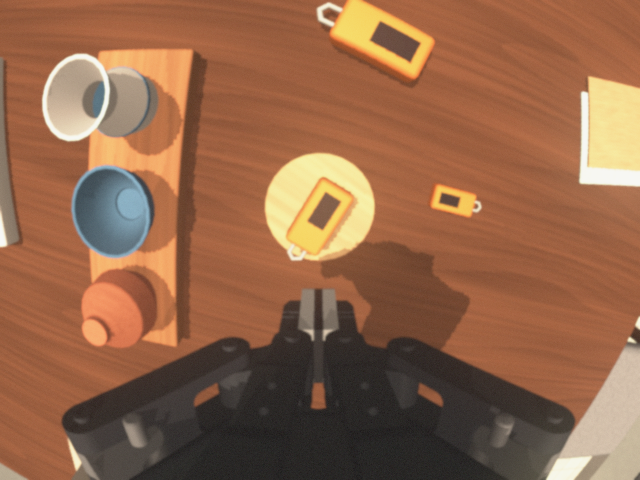

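The wrist view shows the middle fob on the stand at (320,216), its loop pointing towards the robot at (296,253). The large fob is at (385,38) and the small one at (456,200). Next I move above the green key.

Emit:
drive_tool(
  commands=[
    {"hand": 1,"xyz": [0.013,-0.0385,0],"twist": 0},
    {"hand": 1,"xyz": [0.013,-0.0385,0],"twist": 0},
    {"hand": 1,"xyz": [0.013,-0.0385,0],"twist": 0},
    {"hand": 1,"xyz": [0.013,-0.0385,0],"twist": 0},
    {"hand": 1,"xyz": [0.013,-0.0385,0],"twist": 0},
    {"hand": 1,"xyz": [0.013,-0.0385,0],"twist": 0},
    {"hand": 1,"xyz": [0.013,-0.0385,0],"twist": 0},
    {"hand": 1,"xyz": [0.013,-0.0385,0],"twist": 0},
    {"hand": 1,"xyz": [0.013,-0.0385,0],"twist": 0},
    {"hand": 1,"xyz": [0.013,-0.0385,0],"twist": 0},
    {"hand": 1,"xyz": [0.013,-0.0385,0],"twist": 0},
    {"hand": 1,"xyz": [0.013,-0.0385,0],"twist": 0},
    {"hand": 1,"xyz": [0.013,-0.0385,0],"twist": 0},
    {"hand": 1,"xyz": [0,0,0],"twist": 0},
    {"hand": 1,"xyz": [0,0,0],"twist": 0},
  ],
)

```text
time: 3.3
tcp_pos: [557.6, 307.4, 211.5]
tcp_rot: [0.001, 0.992, 0.126, -0.0]
contact_force: [0.7, -0.0, 0.3]
gripper_width: -0.0
finger_force: 0.0
```

Run:
```python
from h import *
np.set_printoptions(precision=1,suppress=True)
c1=np.load('w1cal.npy',allow_pickle=True).item(); W1=cv2.imread('pics/w1.png')
d=blobs(W1,(10,50,120),(28,255,255),300,box=(255,145,385,270))[0]; print('disc',onplane('wrist',cv2.minEnclosingCircle(d[3])[0],12,c1),rectworld('wrist',d[3],12,c1))
print('topcam',ray('top',(320,240))[0])
s=monitor.state(); print(s['tcp_pos'],s['tcp_rot'],s['q'])
cal=optics.get_calibration('wrist'); W=optics.get_image('wrist'); cv2.imwrite('pics/w2.png',W); np.save('w2cal.npy',cal,allow_pickle=True)
C={'green':((45,120,60),(80,255,255)),'yellow':((24,150,120),(34,255,255)),'blue':((100,150,90),(125,255,255)),'red':((0,210,120),(5,255,255))}
for k,(lo,hi) in C.items():
    for t in blobs(W,lo,hi,80)[:3]: print(k,t[:3],onplane('wrist',t[1:3],52,cal))
```

```text
disc [ 522.8 -218.8   12. ] ((521.175048828125, -219.42062377929688), [np.float32(127.34417), np.float32(134.8044)], np.float32(-75.35505))
topcam [ 397.3  -30.2 1029.7]
[557.6 307.4 211.5] [ 0.   1.   0.1 -0. ] [-0.5  0.6 -0.   1.6  0.   1.  -1.9]
```

View pics/w2.png

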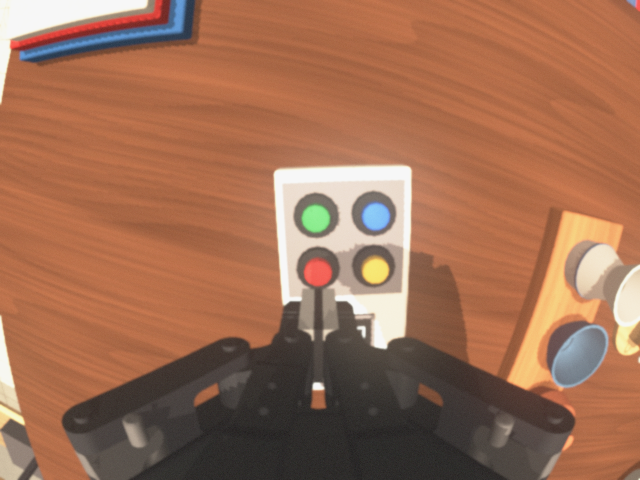

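In the wrist view green is at (316,217), blue (375,216), red (318,271) and yellow (374,269). The colours are paler here, so I loosen the masks.

Run:
```python
from h import *
np.set_printoptions(precision=1,suppress=True)
cal=np.load('w2cal.npy',allow_pickle=True).item(); W=cv2.imread('pics/w2.png'); H=cv2.cvtColor(W,cv2.COLOR_BGR2HSV)
for k,p in dict(green=(316,217),blue=(375,216),red=(318,271),yellow=(374,269)).items():
    h=H[p[1],p[0]].astype(int)
    b=blobs(W,(max(h[0]-6,0),max(h[1]-70,0),h[2]-70),(h[0]+6,255,255),80,box=(p[0]-22,p[1]-22,p[0]+22,p[1]+22))[0]
    e=cv2.minEnclosingCircle(b[3]); print(k,h,b[:3],e,onplane('wrist',b[1:3],52,cal),onplane('wrist',e[0],52,cal))
```

```text
Traceback (most recent call last):
  File "h.py", line 19, in blobs
    m=cv2.inRange(cv2.cvtColor(img,cv2.COLOR_BGR2HSV),lo,hi)
cv2.error: OpenCV(4.12.0) :-1: error: (-5:Bad argument) in function 'inRange'
> Overload resolution failed:
>  - lowerb is not a numerical tuple
>  - Expected Ptr<cv::UMat> for argument 'lowerb'
```

Run:
```python
from h import *
np.set_printoptions(precision=1,suppress=True)
cal=np.load('w2cal.npy',allow_pickle=True).item(); W=cv2.imread('pics/w2.png'); H=cv2.cvtColor(W,cv2.COLOR_BGR2HSV)
for k,p in dict(green=(316,217),blue=(375,216),red=(318,271),yellow=(374,269)).items():
    h=H[p[1],p[0]].tolist()
    b=blobs(W,(max(h[0]-6,0),max(h[1]-70,0),h[2]-70),(h[0]+6,255,255),80,box=(p[0]-22,p[1]-22,p[0]+22,p[1]+22))[0]
    e=cv2.minEnclosingCircle(b[3]); print(k,h,b[:3],e,onplane('wrist',b[1:3],52,cal),onplane('wrist',e[0],52,cal))
```

```text
green [61, 100, 239] (567.5, 315.35007342143905, 218.10631424375916) ((315.3870849609375, 218.06451416015625), 13.953691482543945) [557.4 308.9  52. ] [557.4 308.9  52. ]
blue [103, 113, 246] (497.0, 375.476861167002, 216.06136820925553) ((375.58258056640625, 216.07492065429688), 13.180652618408203) [572.7 257.7  52. ] [572.7 257.6  52. ]
red [2, 161, 245] (567.5, 317.28928046989716, 272.0352422907489) ((317.4344482421875, 271.8488464355469), 14.061284065246582) [508.6 294.6  52. ] [508.8 294.5  52. ]
yellow [27, 132, 247] (432.5, 375.2516377649325, 270.5818882466281) ((375.31011962890625, 270.56329345703125), 12.54908275604248) [523.2 242.8  52. ] [523.3 242.7  52. ]
```

Emit:
drive_tool(
  commands=[
    {"hand": 1,"xyz": [0,0,0.034],"twist": 0},
    {"hand": 1,"xyz": [0,0,0.034],"twist": 0},
    {"hand": 1,"xyz": [0,0,0.034],"twist": 0},
    {"hand": 1,"xyz": [0,0,0.034],"twist": 0},
    {"hand": 1,"xyz": [0,0,0],"twist": 0},
    {"hand": 1,"xyz": [0,0,0],"twist": 0},
  ],
)

```text
time: 3.95
tcp_pos: [558.2, 306.2, 76.5]
tcp_rot: [0.001, 0.992, 0.125, -0.0]
contact_force: [0.8, 0.5, 1.3]
gripper_width: 0.2
finger_force: 0.0
```

Emit:
drive_tool(
  commands=[
    {"hand": 1,"xyz": [0,0,0.004],"twist": 0},
    {"hand": 1,"xyz": [0,0,0.003],"twist": 0},
    {"hand": 1,"xyz": [0,0,0],"twist": 0},
    {"hand": 1,"xyz": [0,0,0],"twist": 0},
  ],
)

```text
time: 4.35
tcp_pos: [557.8, 308.5, 69.8]
tcp_rot: [-0.0, 0.992, 0.127, 0.001]
contact_force: [0.2, -0.5, 0.6]
gripper_width: 0.1
finger_force: 0.0
```

Emit:
drive_tool(
  commands=[
    {"hand": 1,"xyz": [0,0,0.003],"twist": 0},
    {"hand": 1,"xyz": [0,0,0],"twist": 0},
    {"hand": 1,"xyz": [0,0,0],"twist": 0},
  ],
)

```text
time: 4.65
tcp_pos: [557.4, 308.3, 65.9]
tcp_rot: [0.0, 0.992, 0.127, -0.0]
contact_force: [0.6, 0.1, 0.1]
gripper_width: -0.2
finger_force: 0.0
```

Emit:
drive_tool(
  commands=[
    {"hand": 1,"xyz": [0,0,0.003],"twist": 0},
    {"hand": 1,"xyz": [0,0,0],"twist": 0},
    {"hand": 1,"xyz": [0,0,0],"twist": 0},
  ],
)

```text
time: 4.95
tcp_pos: [557.4, 308.3, 62.8]
tcp_rot: [0.0, 0.992, 0.127, -0.0]
contact_force: [-0.7, -0.9, 0.2]
gripper_width: 0.1
finger_force: 0.0
```

Run:
```python
from h import *
S=optics.get_image('side'); cv2.imwrite('pics/s1.png',cv2.resize(S[240:470,230:500],None,fx=2.5,fy=2.5,interpolation=2))
s=monitor.state(); print(s['tcp_pos'],s['contact_force'])
```

```text
[557.45986758 308.28993352  62.93774144] [-0.78429214 -0.22331031 -0.07565142]
```

View pics/s1.png

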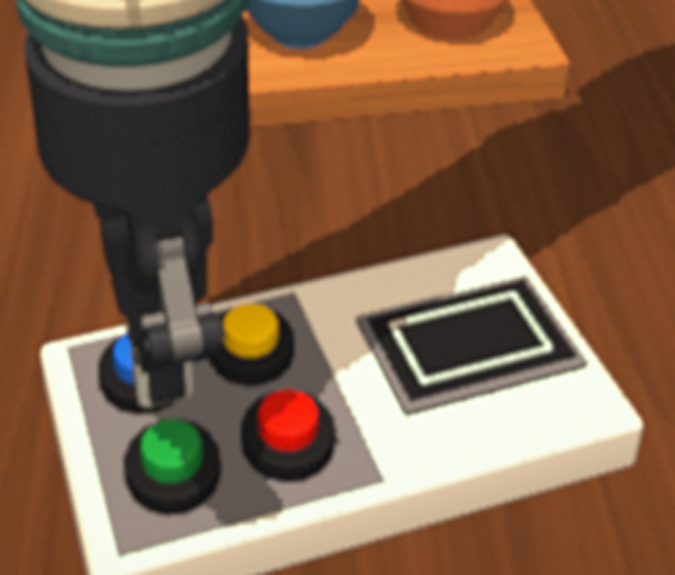

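The crop shows the fingertips at about (165,395), which is (296,398) in the full picture. They appear above and behind the green key, and their shadow is well away at (245,500), so they aren't in contact yet. I'll check where that tip really is.

Run:
```python
from h import *
np.set_printoptions(precision=1,suppress=True)
c=optics.get_calibration('side'); f=240/np.tan(np.radians(c['vfov']/2)); K=np.array([[f,0,c['cx']],[0,f,c['cy']],[0,0,1]])
for z in (44,52,60,70,80): print(z, cv2.projectPoints(np.array([[557.4,308.3,z]]),c['rvec'],c['tvec'],K,None)[0].ravel(), onplane('side',(296,398),z))
W=optics.get_image('wrist'); T=optics.get_image('top')
cv2.imwrite('pics/w3.png',np.hstack([cv2.resize(W[150:350,230:420],(400,421)),cv2.resize(T[190:300,100:205],(400,421),interpolation=2)]))
```

```text
44 [296.5 421. ] [559.2 277.9  44. ]
52 [296.1 416. ] [558.5 284.7  52. ]
60 [295.7 410.9] [557.8 291.5  60. ]
70 [295.3 404.4] [557.  300.1  70. ]
80 [294.8 397.8] [556.1 308.6  80. ]
```

View pics/w3.png

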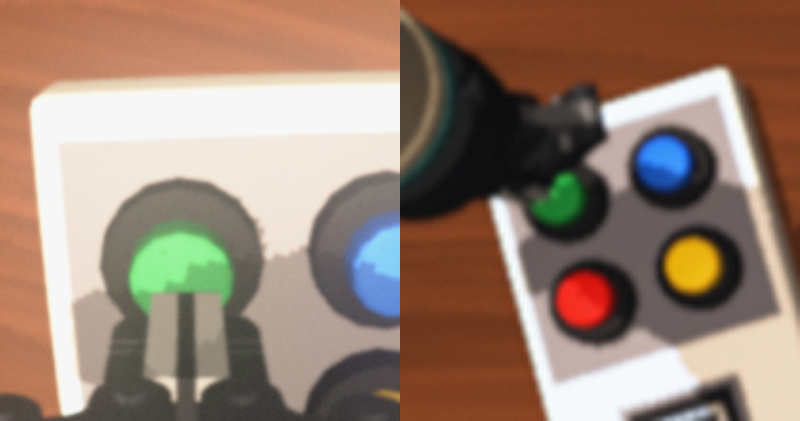

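The side ray meets the tool axis at z ≈ 80, and the wrist ray agrees. So the shut fingertips are really about 17 mm above the reported TCP, not 19 mm below it. The reported tool point doesn't fit what I see, so I'll go down in small steps by force and trust contact and cameras for height.

Emit:
drive_tool(
  commands=[
    {"hand": 1,"xyz": [0,0,0.01],"twist": 0},
    {"hand": 1,"xyz": [0,0,0.008],"twist": 0},
    {"hand": 1,"xyz": [0,0,0],"twist": 0},
    {"hand": 1,"xyz": [0,0,0],"twist": 0},
  ],
)

```text
time: 5.5
tcp_pos: [557.2, 308.1, 44.4]
tcp_rot: [0.0, 0.992, 0.127, -0.0]
contact_force: [0.4, 0.2, -0.8]
gripper_width: -0.0
finger_force: 0.0
```

Run:
```python
from h import *
np.set_printoptions(precision=2,suppress=True)
s=monitor.state(); print(s['tcp_pos'],s['contact_force'],s['q'],s['tau'])
S=optics.get_image('side'); cv2.imwrite('pics/s2.png',cv2.resize(S[300:470,240:400],None,fx=3,fy=3,interpolation=2))
```

```text
[557.15 308.12  44.39] [ 0.41  0.2  -0.78] [-0.54  0.82 -0.01  1.68  0.01  0.64 -1.88] [ -0.01 -59.2    0.69 -13.63   0.01   0.02  -0.  ]
```

View pics/s2.png

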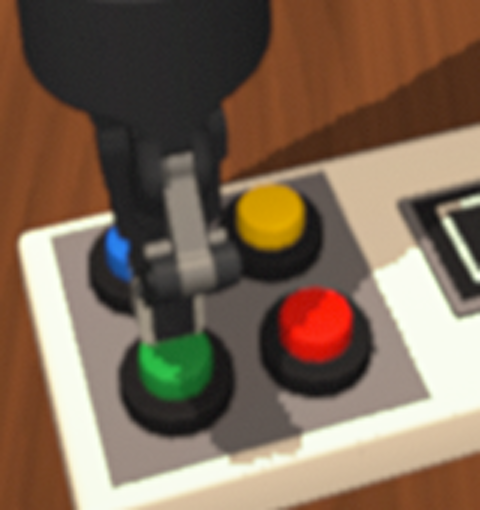

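The tips are now at about (180,335) in the crop, just above the green cap at z ≈ 60. I keep going down.

Emit:
drive_tool(
  commands=[
    {"hand": 1,"xyz": [0,0,0.007],"twist": 0},
    {"hand": 1,"xyz": [0,0,0],"twist": 0},
    {"hand": 1,"xyz": [0,0,0],"twist": 0},
  ],
)

```text
time: 5.85
tcp_pos: [557.3, 308.2, 37.8]
tcp_rot: [0.0, 0.992, 0.127, -0.0]
contact_force: [-0.2, 0.1, -0.0]
gripper_width: 0.3
finger_force: 0.0
```

Emit:
drive_tool(
  commands=[
    {"hand": 1,"xyz": [0,0,0.003],"twist": 0},
    {"hand": 1,"xyz": [0,0,0],"twist": 0},
    {"hand": 1,"xyz": [0,0,0],"twist": 0},
  ],
)

```text
time: 6.15
tcp_pos: [557.5, 308.3, 35.0]
tcp_rot: [0.0, 0.992, 0.127, -0.0]
contact_force: [0.3, -0.8, 0.2]
gripper_width: -0.1
finger_force: 0.0
```

Emit:
drive_tool(
  commands=[
    {"hand": 1,"xyz": [0,0,0.002],"twist": 0},
    {"hand": 1,"xyz": [0,0,0],"twist": 0},
    {"hand": 1,"xyz": [0,0,0],"twist": 0},
  ],
)

```text
time: 6.45
tcp_pos: [557.5, 308.3, 33.0]
tcp_rot: [0.0, 0.992, 0.127, -0.0]
contact_force: [-0.8, 0.1, -0.5]
gripper_width: -0.1
finger_force: 0.0
```

Emit:
drive_tool(
  commands=[
    {"hand": 1,"xyz": [0,0,0.002],"twist": 0},
    {"hand": 1,"xyz": [0,0,0],"twist": 0},
    {"hand": 1,"xyz": [0,0,0],"twist": 0},
  ],
)

```text
time: 6.75
tcp_pos: [557.6, 308.4, 31.2]
tcp_rot: [-0.0, 0.992, 0.127, 0.0]
contact_force: [-0.7, -0.2, 2.8]
gripper_width: 0.2
finger_force: 1.1
```

Contact: 2.8 N at a reported z of 31.2. The cap top is therefore at a reported z of about 33, so the real tip is about 19 mm behind the reported TCP.

Emit:
drive_tool(
  commands=[
    {"hand": 1,"xyz": [0,0,0.002],"twist": 0},
    {"hand": 1,"xyz": [0,0,0.002],"twist": 0},
    {"hand": 1,"xyz": [0,0,0],"twist": 0},
    {"hand": 1,"xyz": [0,0,0],"twist": 0},
  ],
)

```text
time: 7.15
tcp_pos: [557.6, 308.4, 27.2]
tcp_rot: [-0.0, 0.992, 0.127, 0.0]
contact_force: [-0.5, 0.2, 4.2]
gripper_width: 0.0
finger_force: 2.3
```

Emit:
drive_tool(
  commands=[
    {"hand": 1,"xyz": [0,0,0.0015],"twist": 0},
    {"hand": 1,"xyz": [0,0,0],"twist": 0},
    {"hand": 1,"xyz": [0,0,0],"twist": 0},
  ],
)

```text
time: 7.45
tcp_pos: [557.6, 308.4, 26.7]
tcp_rot: [-0.0, 0.992, 0.126, 0.0]
contact_force: [-2.9, -1.2, 11.1]
gripper_width: 0.2
finger_force: 5.8
```

The green key bottomed out at 11 N. Now raise, go over to yellow and press in the same way.

Emit:
drive_tool(
  commands=[
    {"hand": 1,"xyz": [0,0,-0.01],"twist": 0},
    {"hand": 1,"xyz": [0,0,-0.025],"twist": 0},
    {"hand": 1,"xyz": [-0.0255,0.0275,0],"twist": 0},
    {"hand": 1,"xyz": [-0.0255,0.0275,0],"twist": 0},
    {"hand": 1,"xyz": [0,0,0],"twist": 0},
    {"hand": 1,"xyz": [0,0,0.02],"twist": 0},
    {"hand": 1,"xyz": [0,0,0],"twist": 0},
    {"hand": 1,"xyz": [0,0,0],"twist": 0},
  ],
)

```text
time: 8.25
tcp_pos: [521.7, 242.4, 40.3]
tcp_rot: [0.0, 0.992, 0.127, -0.001]
contact_force: [0.2, 0.3, 0.8]
gripper_width: -0.3
finger_force: 0.0
```

Emit:
drive_tool(
  commands=[
    {"hand": 1,"xyz": [0,0,0.007],"twist": 0},
    {"hand": 1,"xyz": [0,0,0.003],"twist": 0},
    {"hand": 1,"xyz": [0,0,0.003],"twist": 0},
    {"hand": 1,"xyz": [0,0,0.001],"twist": 0},
    {"hand": 1,"xyz": [0,0,0],"twist": 0},
    {"hand": 1,"xyz": [0,0,0],"twist": 0},
  ],
)

```text
time: 8.85
tcp_pos: [522.5, 242.9, 27.0]
tcp_rot: [-0.0, 0.992, 0.127, 0.001]
contact_force: [0.7, 1.0, 5.3]
gripper_width: -0.2
finger_force: 2.3
```

Emit:
drive_tool(
  commands=[
    {"hand": 1,"xyz": [0,0,0.001],"twist": 0},
    {"hand": 1,"xyz": [0,0,0],"twist": 0},
    {"hand": 1,"xyz": [0,0,0],"twist": 0},
  ],
)

```text
time: 9.15
tcp_pos: [522.6, 242.9, 26.7]
tcp_rot: [-0.0, 0.992, 0.127, 0.001]
contact_force: [-0.6, 0.9, 10.2]
gripper_width: -0.1
finger_force: 5.4
```

Yellow is fully down at 10 N. Next is blue.

Emit:
drive_tool(
  commands=[
    {"hand": 1,"xyz": [0,0,-0.01],"twist": 0},
    {"hand": 1,"xyz": [0,0,-0.025],"twist": 0},
    {"hand": 1,"xyz": [0.0255,-0.001,0],"twist": 0},
    {"hand": 1,"xyz": [0.0255,-0.001,0],"twist": 0},
    {"hand": 1,"xyz": [0,0,0],"twist": 0},
    {"hand": 1,"xyz": [0,0,0.02],"twist": 0},
    {"hand": 1,"xyz": [0,0,0],"twist": 0},
    {"hand": 1,"xyz": [0,0,0],"twist": 0},
  ],
)

```text
time: 9.95
tcp_pos: [569.4, 256.3, 40.0]
tcp_rot: [0.001, 0.992, 0.127, -0.001]
contact_force: [1.0, -0.1, 0.7]
gripper_width: -0.1
finger_force: 0.0
```

Emit:
drive_tool(
  commands=[
    {"hand": 1,"xyz": [0,0,0.007],"twist": 0},
    {"hand": 1,"xyz": [0,0,0.003],"twist": 0},
    {"hand": 1,"xyz": [0,0,0.003],"twist": 0},
    {"hand": 1,"xyz": [0,0,0.001],"twist": 0},
    {"hand": 1,"xyz": [0,0,0],"twist": 0},
    {"hand": 1,"xyz": [0,0,0],"twist": 0},
  ],
)

```text
time: 10.55
tcp_pos: [571.0, 257.1, 27.0]
tcp_rot: [-0.0, 0.992, 0.127, 0.0]
contact_force: [-0.0, -0.5, 4.9]
gripper_width: 0.3
finger_force: 2.3
```

Emit:
drive_tool(
  commands=[
    {"hand": 1,"xyz": [0,0,0.001],"twist": 0},
    {"hand": 1,"xyz": [0,0,0],"twist": 0},
    {"hand": 1,"xyz": [0,0,0],"twist": 0},
  ],
)

```text
time: 10.85
tcp_pos: [571.0, 257.1, 26.7]
tcp_rot: [-0.0, 0.992, 0.127, 0.0]
contact_force: [-1.1, -1.9, 9.5]
gripper_width: -0.1
finger_force: 5.3
```

Blue is fully down at about 9.5 N. All three keys are done, so I rise, cross back at height, open the hand and align with the fob at yaw ≈ -17°.

Emit:
drive_tool(
  commands=[
    {"hand": 1,"xyz": [0,0,-0.03],"twist": 0},
    {"hand": 1,"xyz": [0,0,-0.05],"twist": 0},
    {"hand": 1,"xyz": [0,0,-0.05],"twist": 0},
    {"hand": 1,"xyz": [0,0,-0.05],"twist": 0},
    {"hand": 1,"xyz": [-0.014,0.0372,0],"twist": 0},
    {"hand": 1,"xyz": [-0.014,0.0372,0],"twist": 0},
    {"hand": 1,"xyz": [-0.014,0.0372,0],"twist": 0},
    {"hand": 1,"xyz": [-0.014,0.0372,0],"twist": 0},
    {"hand": 1,"xyz": [-0.014,0.0372,0],"twist": 0},
    {"hand": 1,"xyz": [-0.014,0.0372,0],"twist": 0},
    {"hand": -1,"xyz": [-0.014,0.0372,0],"twist": 0},
    {"hand": -1,"xyz": [-0.014,0.0372,0],"twist": 0},
    {"hand": -1,"xyz": [-0.014,0.0372,0],"twist": 0},
    {"hand": -1,"xyz": [-0.014,0.0372,0],"twist": 0},
    {"hand": -1,"xyz": [-0.014,0.0372,0],"twist": 0},
    {"hand": -1,"xyz": [-0.014,0.0372,0],"twist": 0},
    {"hand": -1,"xyz": [0,0,0],"twist": 0.1375},
    {"hand": -1,"xyz": [0,0,0],"twist": 0.1375},
    {"hand": -1,"xyz": [0,0,0],"twist": 0.1375},
    {"hand": -1,"xyz": [0,0,0],"twist": 0.1375},
  ],
)

```text
time: 12.85
tcp_pos: [519.8, -217.3, 205.1]
tcp_rot: [-0.0, 0.989, -0.151, -0.0]
contact_force: [-0.2, 0.0, 0.3]
gripper_width: 85.1
finger_force: 0.0
```

Emit:
drive_tool(
  commands=[
    {"hand": -1,"xyz": [0,0,0.04],"twist": 0},
    {"hand": -1,"xyz": [0,0,0.04],"twist": 0},
    {"hand": -1,"xyz": [0,0,0.02],"twist": 0},
    {"hand": -1,"xyz": [0,0,0],"twist": 0},
    {"hand": -1,"xyz": [0,0,0],"twist": 0},
  ],
)

```text
time: 13.35
tcp_pos: [520.3, -217.4, 105.6]
tcp_rot: [0.0, 0.989, -0.148, -0.0]
contact_force: [-0.2, -0.1, 0.4]
gripper_width: 85.3
finger_force: 0.0
```

Run:
```python
from h import *
np.set_printoptions(precision=1,suppress=True)
s=monitor.state(); print(s['tcp_pos'],s['tcp_rot']*1000,s['gripper_width'])
cal=optics.get_calibration('wrist'); W=optics.get_image('wrist')
for t in blobs(W,(8,120,120),(24,255,255),400)[:5]:
    if t[0]<30000: print([round(v) for v in t[:3]],rectworld('wrist',t[3],64,cal))
S=optics.get_image('side'); T=optics.get_image('top')
cv2.imwrite('pics/g1.png',np.hstack([cv2.resize(W,(400,300)),cv2.resize(S[110:260,230:430],(400,300),interpolation=2)])); cv2.imwrite('pics/t2.png',T)
# reader: top (arm now away) and side
r=blobs(T,(0,0,0),(180,255,75),box=(155,285,205,345))[0]; print('reader top',rectworld('top',r[3],36))
r=blobs(S,(0,0,0),(180,255,75),box=(365,340,475,412)); 
for t in r[:2]: print('reader side',rectworld('side',t[3],36))
```

```text
[ 520.3 -217.4  105.6] [   0.   989.  -147.6   -0.1] 85.25233734869033
[2329, 133, 451] ((384.1855163574219, -1.4157638549804688), [np.float32(44.603867), np.float32(136.88515)], np.float32(-48.952454))
[1059, 514, 458] ((279.91693115234375, -328.9566345214844), [np.float32(30.993505), np.float32(121.58252)], np.float32(15.163399))
reader top ((416.11407470703125, 239.08157348632812), [np.float32(48.436928), np.float32(79.73778)], np.float32(16.52729))
reader side ((417.8266906738281, 239.57803344726562), [np.float32(50.673035), np.float32(82.82289)], np.float32(16.670975))
```

View pics/g1.png

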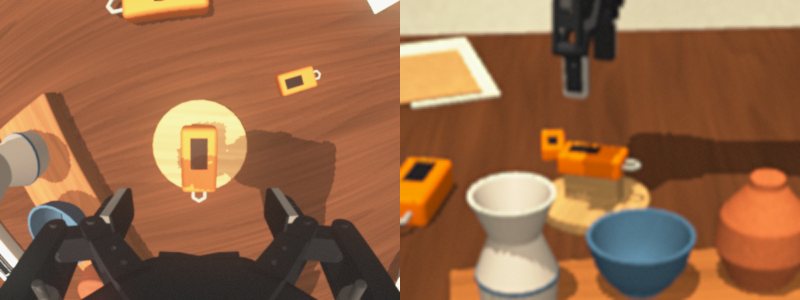

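The wrist half shows the fob at about (200,160), upright in the picture and midway between the open fingers, so yaw and lateral alignment are good. The side half shows the fingertips well above the fob. Next I refine the fob measurement and check tip height in the side view by numbers.

Run:
```python
from h import *
np.set_printoptions(precision=1,suppress=True)
cal=optics.get_calibration('wrist'); W=optics.get_image('wrist'); H=cv2.cvtColor(W,cv2.COLOR_BGR2HSV)
for p in ((318,210),(300,250),(318,300),(270,230)): print(p,H[p[1],p[0]])
for smin in (125,150,170,190):
    b=blobs(W,(5,smin,120),(19,255,255),400,box=(260,180,380,315))
    for t in b[:1]: print(smin,[round(v) for v in t[:3]],cv2.boundingRect(t[3]),rectworld('wrist',t[3],64,cal))
# black mark on the fob top
b=blobs(W,(0,0,0),(180,255,90),100,box=(285,195,350,290))
for t in b[:2]: print('mark',[round(v) for v in t[:3]],rectworld('wrist',t[3],64,cal))
# loop-free check in the first views: fob top from top camera
T=cv2.imread('pics/top0.png')
m=blobs(T,(0,0,0),(180,255,110),15,box=(415,232,445,275))
for t in m[:2]: print('mark top',rectworld('top',t[3],64))
S=cv2.imread('pics/side0.png'); m=blobs(S,(0,0,0),(180,255,110),15,box=(308,178,348,196))
for t in m[:2]: print('mark side',rectworld('side',t[3],64))
```

```text
(318, 210) [ 20 159 247]
(300, 250) [ 25 146 247]
(318, 300) [ 14 171 246]
(270, 230) [ 25  89 247]
125 [10015, 328, 263] (260, 199, 120, 116) ((522.7966918945312, -219.24114990234375), [np.float32(71.23095), np.float32(73.65834)], np.float32(72.93036))
150 [7002, 319, 263] (260, 201, 120, 114) ((522.251953125, -219.07391357421875), [np.float32(70.09124), np.float32(73.65833)], np.float32(72.930405))
170 [1556, 316, 283] (290, 247, 57, 61) ((511.92376708984375, -215.12689208984375), [np.float32(32.428577), np.float32(38.1876)], np.float32(-16.003784))
mark top ((527.3515625, -220.5846405029297), [np.float32(12.440189), np.float32(26.261389)], np.float32(-17.819794))
```

Emit:
drive_tool(
  commands=[
    {"hand": -1,"xyz": [0.002,0,0.03],"twist": 0},
    {"hand": -1,"xyz": [0,0,0.03],"twist": 0},
    {"hand": -1,"xyz": [0,0,0.023],"twist": 0},
    {"hand": -1,"xyz": [0,0,0.01],"twist": 0},
    {"hand": -1,"xyz": [0,0,0],"twist": 0},
    {"hand": -1,"xyz": [0,0,0],"twist": 0},
  ],
  newtons=30,
)

```text
time: 14.15
tcp_pos: [523.0, -218.3, 13.6]
tcp_rot: [0.0, 0.989, -0.148, 0.001]
contact_force: [-0.3, -0.3, -0.2]
gripper_width: 85.4
finger_force: 0.0
```

Emit:
drive_tool(
  commands=[
    {"hand": 1,"xyz": [0,0,0],"twist": 0},
    {"hand": 1,"xyz": [0,0,0],"twist": 0},
    {"hand": 1,"xyz": [0,0,0],"twist": 0},
    {"hand": 1,"xyz": [0,0,0],"twist": 0},
    {"hand": 1,"xyz": [0,0,0],"twist": 0},
    {"hand": 1,"xyz": [0,0,0],"twist": 0},
    {"hand": 1,"xyz": [0,0,0],"twist": 0},
    {"hand": 1,"xyz": [0,0,0],"twist": 0},
  ],
  newtons=30,
)

```text
time: 14.95
tcp_pos: [522.6, -218.0, 13.2]
tcp_rot: [0.0, 0.989, -0.148, 0.001]
contact_force: [-0.9, 0.0, 5.7]
gripper_width: 33.7
finger_force: 30.9
```

The grip is on a 33.7 mm width, which matches the fob, at 31 N. Now lift.

Emit:
drive_tool(
  commands=[
    {"hand": 1,"xyz": [0,0,-0.005],"twist": 0},
    {"hand": 1,"xyz": [0,0,-0.015],"twist": 0},
    {"hand": 1,"xyz": [0,0,-0.03],"twist": 0},
    {"hand": 1,"xyz": [0,0,-0.03],"twist": 0},
    {"hand": 1,"xyz": [0,0,-0.03],"twist": 0},
    {"hand": 1,"xyz": [0,0,-0.03],"twist": 0},
    {"hand": 1,"xyz": [0,0,-0.02],"twist": 0},
    {"hand": 1,"xyz": [0,0,0],"twist": 0},
    {"hand": 1,"xyz": [0,0,0],"twist": 0},
  ],
)

```text
time: 15.85
tcp_pos: [522.1, -217.7, 173.1]
tcp_rot: [0.0, 0.989, -0.148, 0.0]
contact_force: [-0.1, 0.5, -0.9]
gripper_width: 33.3
finger_force: 30.2
```

Run:
```python
from h import *
np.set_printoptions(precision=1,suppress=True)
s=monitor.state(); print(s['tcp_pos'],s['tcp_rot']*1000,s['gripper_width'],s['finger_force'])
S=optics.get_image('side'); T=optics.get_image('top');cv2.imwrite('pics/s3.png',S);cv2.imwrite('pics/t3.png',T)
cal=optics.get_calibration('wrist'); W=optics.get_image('wrist'); cv2.imwrite('pics/w4.png',W)
for n,I,ref in(('side',S,'pics/side0.png'),('top',T,'pics/top0.png')):
    m=cv2.absdiff(I,cv2.imread(ref)).max(2)>40
    J=I.copy(); J[~m]=0
    for t in blobs(J,(6,150,90),(20,255,255),60)[:3]: print(n,[round(v) for v in t[:3]],cv2.minAreaRect(t[3]))
z=s['tcp_pos'][2]+28.8+22; print('ztop',z)
for t in blobs(W,(5,150,100),(24,255,255),300,box=(230,150,410,440))[:3]: print([round(v) for v in t[:3]],cv2.boundingRect(t[3]),rectworld('wrist',t[3],z,cal))
```

```text
[ 522.1 -217.7  173.1] [   0.   989.1 -147.6    0.4] 33.31224698466804 30.216286182403564
side [3158, 570, 174] ((563.9237060546875, 170.00221252441406), (143.49755859375, 32.594276428222656), 38.95590591430664)
side [424, 325, 191] ((325.2099914550781, 190.02999877929688), (32.38549041748047, 18.950462341308594), 8.13010311126709)
side [195, 334, 109] ((334.1922912597656, 109.53845977783203), (15.49317455291748, 15.885406494140625), 11.309932708740234)
top [349, 445, 259] ((445.48394775390625, 262.1311340332031), (41.048179626464844, 19.72049903869629), 87.51044464111328)
top [118, 430, 262] ((431.1499938964844, 258.9499816894531), (9.384519577026367, 27.89044189453125), 15.255120277404785)
ztop 223.88455918071037
[21813, 306, 300] (230, 150, 180, 260) ((540.6298828125, -224.57958984375), [np.float32(60.73999), np.float32(93.26957)], np.float32(-20.838112))
[1753, 386, 168] (324, 150, 86, 51) ((575.1101684570312, -248.95932006835938), [np.float32(15.070425), np.float32(25.360939)], np.float32(74.2453))
```

Emit:
drive_tool(
  commands=[
    {"hand": 1,"xyz": [-0.0193,-0.034,0],"twist": 0},
    {"hand": 1,"xyz": [-0.0193,-0.034,0],"twist": 0},
    {"hand": 1,"xyz": [-0.0193,-0.034,0],"twist": 0},
    {"hand": 1,"xyz": [-0.0193,-0.034,0],"twist": 0},
    {"hand": 1,"xyz": [-0.0193,-0.034,0],"twist": 0},
    {"hand": 1,"xyz": [-0.0193,-0.034,0],"twist": 0},
    {"hand": 1,"xyz": [-0.0193,-0.034,0],"twist": 0},
    {"hand": 1,"xyz": [-0.0193,-0.034,0],"twist": 0},
    {"hand": 1,"xyz": [-0.0193,-0.034,0],"twist": 0},
    {"hand": 1,"xyz": [-0.0193,-0.034,0],"twist": 0},
    {"hand": 1,"xyz": [-0.0193,-0.034,0],"twist": 0},
    {"hand": 1,"xyz": [-0.0193,-0.034,0],"twist": 0},
    {"hand": 1,"xyz": [0,0,0],"twist": -0.1172},
    {"hand": 1,"xyz": [0,0,0],"twist": -0.1172},
    {"hand": 1,"xyz": [0,0,0],"twist": -0.1172},
    {"hand": 1,"xyz": [0,0,0],"twist": -0.1172},
    {"hand": 1,"xyz": [0,0,0],"twist": -0.1172},
    {"hand": 1,"xyz": [0,0,0],"twist": 0},
    {"hand": 1,"xyz": [0,0,0],"twist": 0},
  ],
)

```text
time: 17.9
tcp_pos: [419.4, 239.6, 171.9]
tcp_rot: [0.0, 0.99, 0.143, -0.001]
contact_force: [0.2, 0.1, -0.4]
gripper_width: 33.8
finger_force: 30.2
```

Emit:
drive_tool(
  commands=[
    {"hand": 1,"xyz": [0,0,0.03],"twist": 0},
    {"hand": 1,"xyz": [0,0,0.035],"twist": 0},
    {"hand": 1,"xyz": [0,0,0.03],"twist": 0},
    {"hand": 1,"xyz": [0,0,0.02],"twist": 0},
    {"hand": 1,"xyz": [0,0,0.014],"twist": 0},
    {"hand": 1,"xyz": [0,0,0],"twist": 0},
    {"hand": 1,"xyz": [0,0,0],"twist": 0},
  ],
)

```text
time: 18.6
tcp_pos: [419.7, 239.9, 43.5]
tcp_rot: [0.0, 0.99, 0.144, -0.0]
contact_force: [0.3, -0.4, 0.4]
gripper_width: 33.9
finger_force: 30.3
```

Emit:
drive_tool(
  commands=[
    {"hand": 1,"xyz": [0,0,0.01],"twist": 0},
    {"hand": 1,"xyz": [0,0,0.01],"twist": 0},
    {"hand": 1,"xyz": [0,0,0],"twist": 0},
    {"hand": 1,"xyz": [0,0,0],"twist": 0},
    {"hand": 1,"xyz": [0,0,0],"twist": 0},
  ],
)

```text
time: 19.1
tcp_pos: [419.9, 240.0, 23.7]
tcp_rot: [-0.0, 0.99, 0.144, 0.0]
contact_force: [1.1, 0.7, -1.4]
gripper_width: 33.6
finger_force: 30.3
```

Run:
```python
from h import *
np.set_printoptions(precision=1,suppress=True)
s=monitor.state(); print(s['tcp_pos'],s['tcp_rot']*1000,s['gripper_width'],s['finger_force'],s['contact_force'])
S=optics.get_image('side'); T=optics.get_image('top'); W=optics.get_image('wrist'); cal=optics.get_calibration('wrist'); np.save('w5cal.npy',cal,allow_pickle=True)
for n,I in zip('stw',(S,T,W)): cv2.imwrite(f'pics/f_{n}.png',I)
def tile(I,x0,y0,w,h): return cv2.resize(I[y0:y0+h,x0:x0+w],(400,300),interpolation=2)
cv2.imwrite('pics/final.png',np.vstack([np.hstack([tile(S,340,310,160,120),tile(T,110,230,140,105)]),np.hstack([tile(W,200,180,240,180),tile(S,230,180,240,180)])]))
# projected expected geometry in the side picture
c=optics.get_calibration('side'); f=240/np.tan(np.radians(c['vfov']/2)); K=np.array([[f,0,c['cx']],[0,f,c['cy']],[0,0,1]])
a=np.radians(16.5); u=np.array([np.cos(a),np.sin(a),0]); v=np.array([-np.sin(a),np.cos(a),0]); R=np.array([418,240,0])
P=np.array([R+u*i*32+v*17+[0,0,z] for i in(-1,1) for z in(51,73)])
print('expected near-side corners', (cv2.projectPoints(P,c['rvec'],c['tvec'],K,None)[0].reshape(-1,2)-[340,310])*2.5)
for t in blobs(S,(5,150,90),(22,255,255),30,box=(360,310,480,420))[:4]: print([round(q) for q in t[:3]],cv2.boundingRect(t[3]))
```

```text
[419.9 240.   23.7] [ -0.  989.5 144.3   0.2] 33.55111934886314 30.26420295238495 [ 1.1  0.7 -1.4]
expected near-side corners [[275.5 149.3]
 [280.9 114.6]
 [147.3 182.4]
 [150.2 147.5]]
[1259, 378, 328] (360, 310, 41, 40)
[649, 403, 362] (390, 342, 29, 38)
[406, 473, 372] (461, 353, 19, 43)
[42, 430, 348] (426, 345, 9, 8)
```

View pics/final.png

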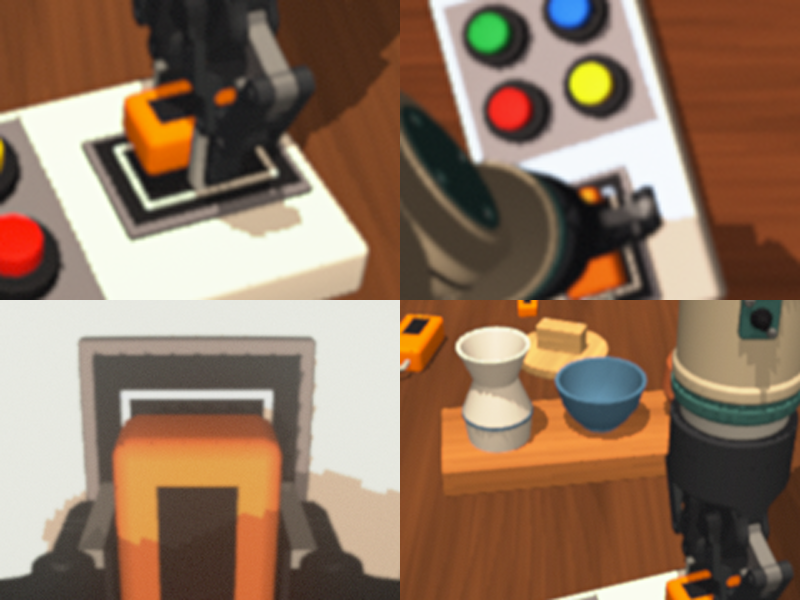

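The last picture shows the fob held level between the fingers over the reader, with the white outline framing its +x end in the wrist tile: outline edge at (197,392), fob front edge at (198,415). The vase and bowl are upright and the keys are up. I compute the remaining offset along x and the height from these pixels.

Run:
```python
from h import *
np.set_printoptions(precision=1,suppress=True)
cal=np.load('w5cal.npy',allow_pickle=True).item()
full=lambda x,y:(200+x*.6,180+(y-300)*.6)
a=np.radians(16.6); u=np.array([np.cos(a),np.sin(a)]); v=np.array([-u[1],u[0]])
R=np.array([418,240.])
def p(n,x,y,z): q=onplane('wrist',full(x,y),z,cal)[:2]-R; print(n,z,'along',round(q@u,1),'across',round(q@v,1))
p('outline L',121,391,36);p('outline R',273,391,36);p('reader bezel L',80,340,36);p('bezel R',314,340,36)
for z in(50,54,58): p('fob bottom edge L',122,417,z);p('fob bottom edge R',273,417,z)
for z in(72,76,80): p('fob top L',115,450,z);p('fob top R',282,450,z);p('top edge mid',198,443,z)
# side: fob +x near bottom corner; height if x,y known
S=lambda x,y:(340+x/2.5,310+y/2.5)
for z in(48,52,56,60,64):
    q=onplane('side',S(147,173),z)[:2]-R; print('side corner',z,q@u,q@v)
```

```text
outline L 36 along 33.5 across 18.0
outline R 36 along 33.5 across -19.9
reader bezel L 36 along 46.6 across 27.9
bezel R 36 along 46.5 across -29.8
fob bottom edge L 50 along 31.1 across 16.3
fob bottom edge R 50 along 31.1 across -18.3
fob bottom edge L 54 along 32.4 across 15.8
fob bottom edge R 54 along 32.3 across -17.8
fob bottom edge L 58 along 33.6 across 15.2
fob bottom edge R 58 along 33.6 across -17.3
fob top L 72 along 31.3 across 15.1
fob top R 72 along 31.2 across -17.5
top edge mid 72 along 32.8 across -1.1
fob top L 76 along 32.8 across 14.6
fob top R 76 along 32.7 across -16.9
top edge mid 76 along 34.2 across -1.1
fob top L 80 along 34.3 across 14.0
fob top R 80 along 34.2 across -16.3
top edge mid 80 along 35.7 across -1.1
side corner 48 28.608219533273164 9.422439020180075
side corner 52 30.33027678959178 12.701324338928877
side corner 56 32.052334045910364 15.98020965767775
side corner 60 33.774391302228985 19.259094976426553
side corner 64 35.49644855854755 22.537980295175373
```

Both views put the fob centred within about 2 mm and its underside about 16–20 mm above the reader, aligned with the outline and clear of contact. I hand it in.

```bash
python3 -c "
from plant import monitor, robot
s=monitor.state(); print(s['time'],s['contact_force'],s['finger_force'],abs(s['joint_vel']).max())
print(robot.sign_off())"
```

```text
19.25 [-0.00442209 -0.2282268  -0.29592743] 30.264168977737427 0.0008196359133165054
the job is handed in; nothing more can be done
None
```

I handed the job in at 19.25 s (no verdict came back): green, yellow and blue were pressed fully down in order, red was never pressed, and the fob is held about 16–20 mm above the reader, centred within about 2 mm, although the fingertips sat about 19 mm behind the reported TCP rather than 19 mm ahead, so I set heights by contact force and cameras.

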